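# Bath balls from the dial dispenser

### The job

With the bath-ball dispenser still standing in its tray, turn the dial on its nose by the thumb tab all the way to the widest window. Then lift it by its handle, tip it nose down over the ceramic bowl until all four balls are in the bowl, and set it back upright, fully down in its tray. Leave the other things where they are.

Things in the scene. Friction and masses are not known exactly. Their poses are not given: they have to be found in the camera images.
- shaker: Loose 0.45 kg ball dispenser: clear drum (92 wide, 110 mm long) on a grey 96 x 96 x 22 mm foot. Origin under the foot's centre, z up, nose along -x (towards the robot within 20 deg), y to the left seen from the robot. The drum's nose is 20 deg higher than its back, so standing level holds the balls back; tipped 28 to 40 deg nose down it empties (rock it if balls jam). Drum top 140 mm high under the handle, 153 at the nose.
- handle (a point): Centre of the steel grip bar, on the dispenser 184 mm above its origin. The bar runs along the dispenser's y: 14 mm thick (x), 22 mm high, 94 mm clear between two end posts (y +-50 mm), 33 mm free beneath it. To be pinched from above, the fingers closing along the dispenser's x.
- dial (a joint): Angle (rad) of the white dial, a 100 mm disc on the nose; 0 to 1.5 between firm stops, starts at 0.15 to 0.7. At 0 to 0.7 only slots too narrow for the balls face the drum's outlet; at 1.5 the widest window does. It grows as its tab swings from the dispenser's -y side over the top to +y (right to left seen from the robot); the tab leans (value - 0.75) from the top. Stays as left; under 1 N at the tab.
- tab (a point): Point on the dial's thumb tab, 78 mm from the dial's axis. The tab is a white block sticking out radially from the dial's rim (50 mm) to 87 mm from the axis, 10 mm wide across, 34 mm deep along the axis (17 mm to either side of this point). Square to the sloping axis, at the top it leans 20 deg back, towards +x. A sideways push on it some 55 mm above the axis clears dial and drum and turns it fully.
- dial_centre (a point): Centre of the dial on its axis, level with the middle of the tab's depth; fixed on the dispenser at x -69, y 0, z 116 mm. The axis points to the nose side, 20 degrees above the dispenser's -x.
- window (a point): Where the balls leave: the middle of the outlet, just outside the dial, fixed on the dispenser at x -70, y 0, z 81 mm.
- stand: Fixed grey tray in which the dispenser stands. Origin under its centre, axes as the dispenser's. Floor 6 mm thick (so the dispenser's origin is 6 mm above the stand's), inside 102 x 102 mm, 3 mm of play on every side; walls 45 mm high at +-y, 16 mm at +-x, with flared rims up to 56 and 25 mm. Its place and yaw vary; it may be left or right of the bowl.
- bowl: Fixed open round white ceramic bowl that receives the balls: 184 mm across at the rim, 55 mm high, 5 mm wall, narrowing to 100 mm at the bottom. Origin: centre of its underside.
- bowl_floor (a point): Centre of the bowl's inner floor, 6 mm above the table.
- ball0_center (a point): Centre of one of four loose white ceramic bath balls, 20 mm across, 11 g, which start inside the drum.
- ball1_center (a point): Centre of one of four loose white ceramic bath balls, 20 mm across, 11 g, which start inside the drum.
- ball2_center (a point): Centre of one of four loose white ceramic bath balls, 20 mm across, 11 g, which start inside the drum.
- ball3_center (a point): Centre of one of four loose white ceramic bath balls, 20 mm across, 11 g, which start inside the drum.
- bottle: Bystander: red plastic shower bottle, 190 mm high, 66 mm across, standing. Origin under its centre.
- soapdish: Bystander: green soap dish 130 x 90 x 28 mm with soap. Origin under its centre.
- hairbrush: Bystander: wooden hairbrush, 200 mm long, 32 mm high, lying bristles down; handle towards its -x. Origin under it.
- clip: Bystander: stainless spring clip 75 x 18 x 15 mm lying flat. Origin under its centre.
- pot: Bystander: small ceramic pot with a clip-on steel lid, 86 mm across, 87 mm high. Origin under its centre.
- cup: Bystander: clear tumbler, 74 mm across, 95 mm high, standing. Origin under its centre.

How it is judged:
By the outcome, as a careful person would: the job done as asked, in the order asked, and still so for the second after the job is handed in, with the robot touching nothing.
It also fails if it takes over 69 s, if anything falls off the work surface, if the arm or the gripper's body presses on something with over 40 N, if the wrist force passes 120 N, or if a joint passes its speed limit or range.

### The arm

A 7-joint arm with a two-finger parallel gripper is mounted at the origin on the work surface. World frame = base frame: x ahead of the robot, y to its left, z up, the work surface at z = 0. Lengths are in m, angles in rad, forces in N, time in s.
With the tool pointing down it reaches from about 0.425 to 0.925 m from the base axis. Payload 6.8 kg.
Tool frame: the origin (TCP) lies midway between the tips of the shut fingers; the grasp point (between the pads) lies 19 mm behind it (ctrl.grip_depth is the distance from the TCP to the grasp point, in m); z points along the fingers, y is the line along which they close (so a half turn about z gives the same grasp; the last joint's range is limited). The gripper opens to 88 mm and grips with 3 to 60 N. Pads are 20 mm wide; open, the fingers measure 115 mm over their backs; the gripper's body (75 mm by 178 mm) begins 61 mm behind the grasp point.
Start: joints at [-1.445, 0.477, 0.022, 1.555, -0.011, 1.109, -0.083], TCP at [0.156, 0.657, 0.188] pointing down, gripper open.
Joint ranges: [-2.96, 2.96], [-0.34, 2.1], [-1.41, 1.46], [0.24, 2.44], [-1.37, 4.51], [0.17, 1.92], [-2.96, 2.96]. Speed limits (rad/s): [2.39, 2.39, 3.14, 3.14, 3.14, 3.14, 3.14].

### API

Orientations are given as a rotation vector (axis times angle).
In Python, from cell import observe, vision, ctrl gives the robot as it stands.
- The arm moves only by the tool step_arm, never from a script. Its argument "steps" is one flat list of numbers, 6 for each row, row after row: the shift along the tool's x, y, z in cm, then the turn, a rotation vector about the tool's x, y, z in rad. In form: [tx, ty, tz, wx, wy, wz, tx, ty, tz, wx, wy, wz, ...]. A call has exactly 8 rows; each row is the pose to reach, as a shift and turn from the pose commanded when the call began, along the tool's axes at that moment; what a row does not reach only later rows make up. A row lasts 1/8 s, in which the tool goes at most 62.5 mm and 10.7 degrees, less where a joint would pass 70% of its speed; a pose out of reach is approached as far as the arm can. A call with a gripper value outside its range is refused whole. "claw" is the opening, from 0 (shut) to 1 (fully open), set as the call begins (left out, the last holds). The fingers move at their own pace and stop on an object; the grip force is fixed at half the most. Time passes only in rows, so rows that repeat a pose let the fingers close, or fill a call up. It gives the time, the measured TCP pose, the force, the opening and the grip force at its end, in the units of the state.
- observe(): the state, without advancing time (a new reading comes with each control period).
- vision.capture(name): name is "scene" or "top"; returns the picture (400x640x3 uint8, blue, green, red); there is no depth.
- vision.camera_info(name): a dict with "mtx" (3x3 intrinsics, pixels), "R" (3x3) and "t" (3): a world point X has camera coordinates R X + t. Camera axes: x right, y down, z forward; pixel columns grow to the right and rows downward; lengths in m; the calibration is good to about 2 mm. A picture is of the moment at which its call begins. camera_info takes no time and is no camera call.
- ctrl.hand_in(): hands the job in; it is judged then, once.
The state is a dict: "clock": time; "joint_positions": joint angles; "joint_vel": joint speeds; "tau": joint torques, N m; "tool_pos": TCP position; "tool_rot": TCP orientation; "contact_force": force on the tool from outside, world axes, zero at the start; "ft_torque": the same for the moment, N m; "width": opening from 0.0 (shut) to 1.0 (fully open); "grip_force": force on a finger pad.
Only numpy, scipy, OpenCV 4.12 (cv2) and the standard library are available. Lean on these libraries where they do the work, as an engineer would, in place of code of your own. Each camera call takes 0.05 s, during which the arm holds its last target. There are 200 camera calls.

## Working session

There is one attempt and no reset: what is moved stays moved. The work goes in short steps, Python scripts to look and compute and a tool call to move; the robot and the scene stay as the last step left them, time stands still between calls to the robot, and variables do not carry over. Pictures are saved under pics/ and viewed, at most 10 in all, crops included, and the job is handed in when it is done.

Besides the shell and the picture viewer there is one more tool, called after "Request:" by a JSON object that holds its "method" and its "body", one argument or row to a line. step_arm: Moves the arm, as the interface text tells. Its arguments: {"type":"object","properties":{"steps":{"type":"array"},"claw":{"type":"number"}},"required":["steps"]}

```bash
mkdir -p pics; ls; python3 - <<'E'
from cell import observe, vision, ctrl
import cv2,numpy as np
for n in("scene","top"):
    im=vision.capture(n); cv2.imwrite(f"pics/{n}0.png",im)
    c=vision.camera_info(n); print(n,np.round(c["mtx"],1).tolist(),np.round(c["R"],3).tolist(),np.round(c["t"],3).tolist(), (-c["R"].T@c["t"]).round(3))
s=observe();print(s,ctrl.grip_depth)
E
```

```text
pics
scene [[474.6, 0.0, 324.3], [0.0, 474.6, 194.7], [0.0, 0.0, 1.0]] [[0.372, 0.928, -0.009], [0.762, -0.311, -0.568], [-0.53, 0.204, -0.823]] [-0.218, -0.33, 1.781] [ 1.276 -0.263  1.278]
top [[406.5, 0.0, 317.7], [0.0, 406.5, 198.3], [0.0, 0.0, 1.0]] [[-0.029, -0.999, 0.018], [-0.995, 0.027, -0.095], [0.094, -0.02, -0.995]] [0.01, 0.568, 1.363] [0.438 0.023 1.41 ]
{'clock': 0.1, 'joint_positions': array([-1.44509258,  0.47773075,  0.02238794,  1.55627293, -0.01152167,
        1.10929907, -0.08310123]), 'joint_vel': array([ 0.0009471 , -0.00102623, -0.0004142 , -0.00256521, -0.00075418,
       -0.00042342,  0.00038437]), 'tau': array([ 4.39982075e-03, -5.84094894e+01,  1.53985854e+00, -2.73315239e+01,
       -5.42865938e-02,  1.31009251e-02,  6.02603927e-05]), 'tool_pos': array([0.15628673, 0.65608091, 0.18670457]), 'tool_rot': array([-3.66461217e-01, -3.12007534e+00,  2.48163998e-03]), 'contact_force': array([-0.03947948,  0.11670688, -0.1337456 ]), 'ft_torque': array([-0.03104736, -0.00854576,  0.0319979 ]), 'grip_force': 0.0, 'width': 0.9992140848740535} 0.0187
```

View pics/scene0.png

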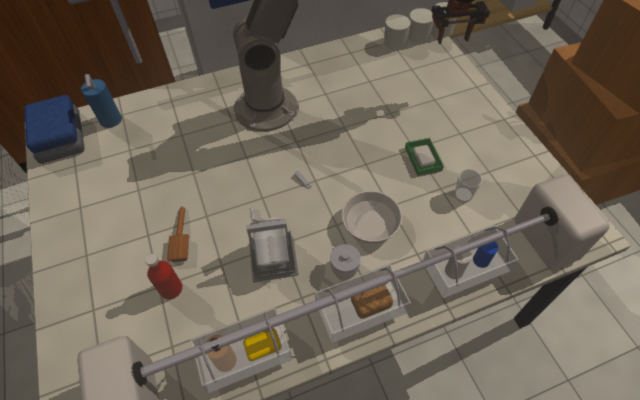

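View pics/top0.png

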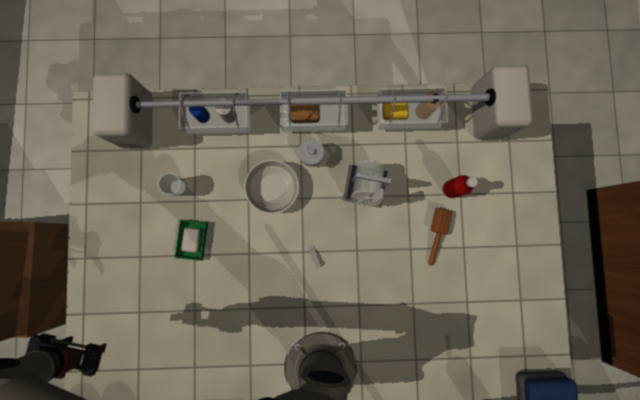

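The dispenser is at top (368,185) and scene (270,248). The bowl is at top (272,187) and scene (371,220), left of the dispenser, with the pot behind it. I'll zoom in on both.

```bash
cat > h.py <<'E'
import numpy as np,cv2
from cell import observe, vision, ctrl
from scipy.spatial.transform import Rotation as Ro
def ray(n,p):
    c=vision.camera_info(n); K,R,t=map(np.asarray,(c["mtx"],c["R"],c["t"]))
    d=R.T@np.linalg.solve(K,[p[0],p[1],1.]); return -R.T@t,d
def onz(n,p,z):
    o,d=ray(n,p); return o+d*(z-o[2])/d[2]
def tri(a,b):
    o1,d1=ray("scene",a);o2,d2=ray("top",b)
    s=np.linalg.lstsq(np.c_[d1,-d2],o2-o1,rcond=None)[0]
    p,q=o1+d1*s[0],o2+d2*s[1]; return (p+q)/2,np.linalg.norm(p-q)
def proj(n,X):
    c=vision.camera_info(n); v=c["mtx"]@(c["R"]@np.asarray(X)+c["t"]); return v[:2]/v[2]
E
python3 - <<'E'
import cv2,numpy as np
a=cv2.imread("pics/scene0.png")[195:290,225:325]; b=cv2.imread("pics/top0.png")[145:220,330:405]
g=lambda i:cv2.resize(np.clip(i*1.5,0,255).astype('uint8'),(400,400*i.shape[0]//i.shape[1]),interpolation=cv2.INTER_CUBIC)
A,B=g(a),g(b); h=max(len(A),len(B)); o=np.zeros((h,800,3),'uint8'); o[:len(A),:400]=A;o[:len(B),400:]=B
cv2.imwrite("pics/crop0.png",o);print(o.shape)
E
```

```text
(400, 800, 3)
```

View pics/crop0.png

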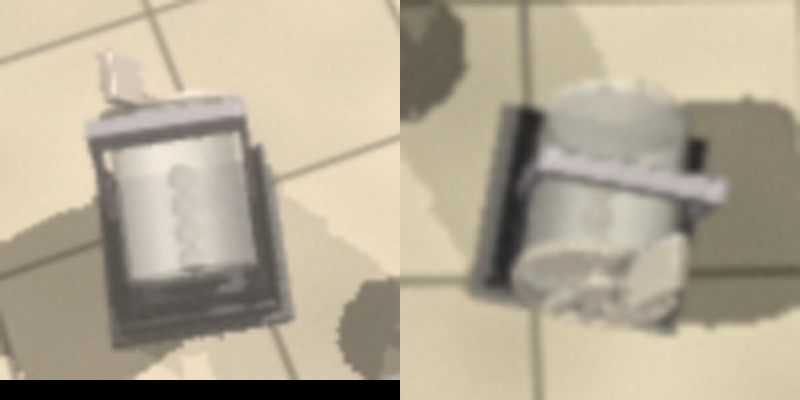

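The crop shows the handle bar in the scene view from (247,227) to (286,222) and in the top view from (356,175) to (391,181). The thumb tab is on the dispenser's -y side, near scene (253,212) and top (383,195).

```bash
python3 - <<'E'
from h import *
for n,a,b in (("scene",(247.3,227.5),(285.5,222)),("top",(356,175),(391.3,180.6))):
    p,q=onz(n,a,.197),onz(n,b,.197)
    print(n,p.round(4),q.round(4),((p+q)/2).round(4),np.linalg.norm(p-q).round(4))
m,e=tri((266.4,224.7),(373.6,177.8));print("bar tri",m.round(4),e)
# tab tip: scene crop (101..137,50..60) top crop (685,237)
print("tabtip",[x if np.isscalar(x) else x.round(4) for x in tri((225+118/4,195+54/4),(330+283/5.333,145+240/5.333))])
# bowl: ring via white/grey mask in top
for n,box in(("top",(238,150,308,220)),("scene",(335,188,408,258))):
    im=cv2.imread(f"pics/{n}0.png"); x0,y0,x1,y1=box; c=im[y0:y1,x0:x1]
    l=c.astype(int); sat=l.max(2)-l.min(2)
    m=((sat<22)&(l.max(2)>70)).astype('uint8')
    cs,_=cv2.findContours(m,cv2.RETR_EXTERNAL,2); k=max(cs,key=cv2.contourArea)
    el=cv2.fitEllipse(cv2.convexHull(k)); print(n,el[0][0]+x0,el[0][1]+y0,el[1],onz(n,(el[0][0]+x0,el[0][1]+y0),.055).round(4))
E
```

```text
scene [ 0.6017 -0.2236  0.197 ] [ 0.6238 -0.1243  0.197 ] [ 0.6128 -0.174   0.197 ] 0.1016
top [ 0.6199 -0.1198  0.197 ] [ 0.6001 -0.2259  0.197 ] [ 0.61   -0.1728  0.197 ] 0.108
bar tri [ 0.6104 -0.1735  0.1934] 0.00055878538296983
tabtip [array([ 0.5697, -0.1924,  0.2254]), np.float64(0.004408629247050137)]
top 279.1409339904785 178.14549255371094 (73.76763916015625, 78.57305145263672) [0.6374 0.1225 0.055 ]
scene 373.1615676879883 214.79466247558594 (45.22499465942383, 59.703609466552734) [0.6142 0.1492 0.055 ]
```

```bash
cat >> h.py <<'E'
HX,HY,PSI=0.611,-0.173,np.deg2rad(-11.5)
def w(x,y,z):  # shaker frame (stand) -> world, m
    return np.array([HX+x*np.cos(PSI)-y*np.sin(PSI),HY+x*np.sin(PSI)+y*np.cos(PSI),z])
def tool(yaw,tilt=0,flip=1): # tool y along dispenser x*flip, z down, tilt nose down
    ex=np.array([np.cos(yaw),np.sin(yaw),0])*flip; z=np.array([0,0,-1.])
    R=np.c_[np.cross(ex,z),ex,z]
    ey=np.array([-np.sin(yaw),np.cos(yaw),0])
    return Ro.from_rotvec(-tilt*ey)*Ro.from_matrix(R)
def rel(p,R,s=None):
    s=s or observe(); r0=Ro.from_rotvec(s["tool_rot"])
    return np.r_[(r0.inv().apply(np.asarray(p)-s["tool_pos"]))*100,(r0.inv()*R).as_rotvec()].round(3)
E
python3 - <<'E'
from h import *
print("bowl top",onz("top",(272,187),.055).round(4),"scene",onz("scene",(371.5,217),.055).round(4))
print("tab c",tri((225+118/4,195+77/4),(330+265/5.333,145+265/5.333)))
for L in(-.05,-.3,-.55):
    r=.078; X=w(-.069+r*np.cos(L)*.342,r*np.sin(L),.122+r*np.cos(L)*.94); p,q=proj("scene",X),proj("top",X)
    print(L,((p-[225,195])*4).round(),((q-[330,145])*5.333+[400,0]).round())
for n,p in(("top",(311,151)),):print("pot",onz(n,p,.087).round(3))
print("rail?",tri((345,290),(315,99)))
print(Ro.from_rotvec(observe()["tool_rot"]).as_matrix().round(2))
for f in(1,-1):
    print(f)
    for P in((.156,.657,.30),(.45,.38,.32),w(-.05,-.10,.30),w(-.05,-.10,.174)):
        print(np.round(P,3),rel(P,tool(PSI,0,f)))
E
```

```text
bowl top [0.6081 0.147  0.055 ] scene [0.6195 0.1411 0.055 ]
tab c (array([ 0.55957826, -0.19215885,  0.18187482]), np.float64(0.0013149151629060982))
-0.05 [154.  66.] [628. 248.]
-0.3 [126.  71.] [660. 256.]
-0.55 [101.  78.] [687. 268.]
pot [0.72  0.013 0.087]
rail? (array([ 0.85858398, -0.02615669,  0.17576815]), np.float64(0.048320048930977445))
[[-0.97  0.23 -0.  ]
 [ 0.23  0.97 -0.  ]
 [-0.   -0.   -1.  ]]
1
[0.156 0.657 0.3  ] [ 4.800e-02  6.500e-02 -1.133e+01 -1.000e-03  1.000e-03  1.538e+00]
[0.45 0.38 0.32] [-3.4971e+01 -2.0072e+01 -1.3294e+01 -1.0000e-03  1.0000e-03  1.5380e+00]
[ 0.542 -0.261  0.3  ] [-5.8780e+01 -8.0294e+01 -1.1196e+01 -1.0000e-03  1.0000e-03  1.5380e+00]
[ 0.542 -0.261  0.174] [-5.8778e+01 -8.0274e+01  1.4040e+00 -1.0000e-03  1.0000e-03  1.5380e+00]
-1
[0.156 0.657 0.3  ] [ 4.800e-02  6.500e-02 -1.133e+01 -1.000e-03 -1.000e-03 -1.604e+00]
[0.45 0.38 0.32] [-3.4971e+01 -2.0072e+01 -1.3294e+01 -1.0000e-03 -1.0000e-03 -1.6040e+00]
[ 0.542 -0.261  0.3  ] [-5.8780e+01 -8.0294e+01 -1.1196e+01 -1.0000e-03 -1.0000e-03 -1.6040e+00]
[ 0.542 -0.261  0.174] [-5.8778e+01 -8.0274e+01  1.4040e+00 -1.0000e-03 -1.0000e-03 -1.6040e+00]
```

Request:
{"method": "step_arm", "body": {
  "steps": [0,0,-6,0,0,0,-2,-1,-12,0,0,0.1,-7,-3.5,-13,0,0,0.25,-13,-7,-13.3,0,0,0.4,-19,-10,-13.3,0,0,0.55,-25,-13.5,-13.3,0,0,0.7,-30,-17,-13.3,0,0,0.85,-35,-20,-13.3,0,0,0.9],
  "claw": 0
}}

```text
clock: 1.1
tool_pos: [0.4423, 0.3883, 0.3203]
tool_rot: [-1.69, -2.648, 0.001]
contact_force: [1.0, 0.2, 0.6]
width: 0.128
grip_force: 0.0
```

```bash
python3 - <<'E'
from h import *
s=observe();print(s["clock"],s["tool_pos"],s["joint_positions"].round(2))
for P in(w(-.05,-.10,.30),w(-.05,-.10,.174)): print(P.round(3),rel(P,tool(PSI)))
E
```

```text
1.1 [0.44234912 0.38827069 0.32031657] [-1.1   0.24  0.34  1.61 -0.08  1.3  -0.31]
[ 0.542 -0.261  0.3  ] [-63.094 -18.285   2.04   -0.      0.      0.635]
[ 0.542 -0.261  0.174] [-63.094 -18.279  14.64   -0.      0.      0.635]
```

Request:
{"method": "step_arm", "body": {
  "steps": [-6,-1.5,0,0,0,0.06,-12,-3.3,0,0,0,0.12,-18,-5,0,0,0,0.2,-24,-7,0,0,0,0.28,-30,-8.8,0,0,0,0.36,-36,-10.5,0,0,0,0.44,-41,-12,0,0,0,0.5,-46,-13.4,0,0,0,0.55]
}}

```text
clock: 2.1
tool_pos: [0.5144, -0.0852, 0.3205]
tool_rot: [-2.345, -2.09, -0.001]
contact_force: [0.3, 0.1, -0.2]
width: 0.003
grip_force: 0.0
```

```bash
python3 - <<'E'
from h import *
s=observe();print(s["clock"],s["tool_pos"],s["joint_positions"].round(2))
for P in(w(-.05,-.10,.30),w(-.05,-.10,.174)): print(P.round(3),rel(P,tool(PSI)))
E
```

```text
2.1 [ 0.51440484 -0.08523395  0.32048504] [-0.61  0.12  0.74  1.78 -0.08  1.28  0.03]
[ 0.542 -0.261  0.3  ] [-1.7147e+01  4.7630e+00  2.0390e+00 -0.0000e+00 -1.0000e-03  8.6000e-02]
[ 0.542 -0.261  0.174] [-1.7154e+01  4.7640e+00  1.4639e+01 -0.0000e+00 -1.0000e-03  8.6000e-02]
```

Request:
{"method": "step_arm", "body": {
  "steps": [-6,1.7,0,0,0,0.04,-12,3.4,0,0,0,0.086,-17,4.8,2,0,0,0.086,-17,4.8,6,0,0,0.086,-17,4.8,10,0,0,0.086,-17,4.8,12,0,0,0.086,-17,4.8,12,0,0,0.086,-17,4.8,12,0,0,0.086]
}}

```text
clock: 3.1
tool_pos: [0.5437, -0.2581, 0.2014]
tool_rot: [2.43, 1.989, 0.001]
contact_force: [-0.2, -0.3, 0.6]
width: 0.003
grip_force: 0.0
```

```bash
python3 - <<'E'
from h import *
s=observe();print(s["clock"],s["tool_pos"],s["joint_positions"].round(2))
for y in(-.1,-.04,.034): print(rel(w(-.05,y,.174),tool(PSI)))
im=np.zeros((400,800,3),'uint8')
for k,(n,b) in enumerate((("scene",(195,290,215,315)),("top",(130,225,330,430)))):
    c=vision.capture(n)[b[0]:b[1],b[2]:b[3]]; im[:380,400*k:400*k+400]=cv2.resize(c,(400,380),interpolation=cv2.INTER_CUBIC)
cv2.imwrite("pics/c1.png",np.clip(im*1.4,0,255).astype('uint8'))
E
```

```text
3.1 [ 0.54367949 -0.25806991  0.20141186] [-0.24  0.43  0.78  1.76 -0.33  1.09  0.45]
[-3.210e-01 -1.020e-01  2.741e+00  1.000e-03  0.000e+00  2.000e-03]
[ 5.679e+00 -9.300e-02  2.740e+00  1.000e-03  0.000e+00  2.000e-03]
[ 1.3079e+01 -8.0000e-02  2.7380e+00  1.0000e-03  0.0000e+00  2.0000e-03]
```

View pics/c1.png

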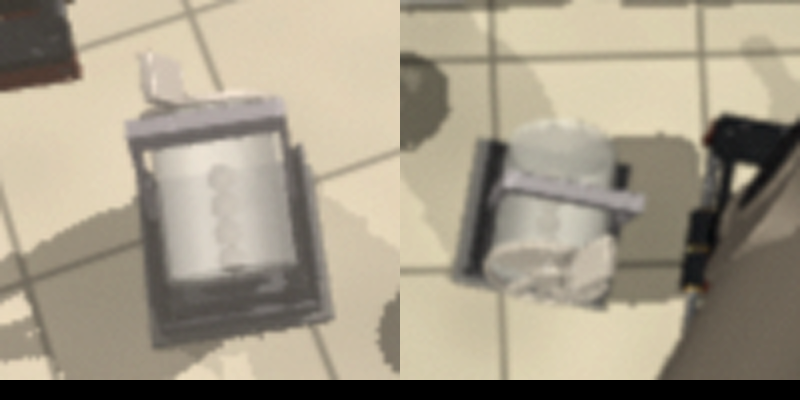

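The picture shows the shut fingers to the right of the tab (top crop near (695,265)), with clearance. Now I go down to push height and push towards +y.

Request:
{"method": "step_arm", "body": {
  "steps": [-0.3,-0.1,1.5,0,0,0,-0.3,-0.1,2.7,0,0,0,1.5,-0.1,2.7,0,0,0,3.5,-0.1,2.7,0,0,0,5,-0.1,2.7,0,0,0,6,-0.1,2.7,0,0,0,7,-0.1,2.7,0,0,0,8,-0.1,2.7,0,0,0]
}}

```text
clock: 4.2
tool_pos: [0.5582, -0.1787, 0.1737]
tool_rot: [2.431, 1.989, 0.0]
contact_force: [-0.1, -0.1, 0.4]
width: 0.007
grip_force: 0.0
```

Request:
{"method": "step_arm", "body": {
  "steps": [0.7,0,0,0,0,0,1.4,0,0,0,0,0,2.1,0,0,0,0,0,2.8,0,0,0,0,0,3.4,0,0,0,0,0,4,0,0,0,0,0,4.3,0,0,0,0,0,4.3,0,0,0,0,0]
}}

```text
clock: 5.2
tool_pos: [0.5666, -0.1367, 0.1735]
tool_rot: [-2.431, -1.99, -0.0]
contact_force: [0.4, -0.1, 0.9]
width: 0.007
grip_force: 0.0
```

```bash
python3 - <<'E'
from h import *
s=observe();print(s["clock"],s["tool_pos"],s["joint_positions"].round(2),s["contact_force"])
for y in(.034,.04): print(rel(w(-.05,y,.174),tool(PSI)))
E
```

```text
5.2 [ 0.56664497 -0.13673182  0.17353026] [-0.45  0.42  0.76  1.83 -0.34  1.02  0.25] [ 0.35994178 -0.06566532  0.91283615]
[ 0.73   0.071 -0.047 -0.    -0.     0.002]
[ 1.33   0.072 -0.047 -0.    -0.     0.002]
```

Request:
{"method": "step_arm", "body": {
  "steps": [0.2,0,0,0,0,0,0.4,0,0,0,0,0,0.5,0,0,0,0,0,0.6,0,0,0,0,0,0.7,0,0,0,0,0,0.75,0,0,0,0,0,0.8,0,0,0,0,0,0.8,0,0,0,0,0]
}}

```text
clock: 6.2
tool_pos: [0.5682, -0.1291, 0.1735]
tool_rot: [-2.431, -1.99, 0.0]
contact_force: [0.5, 0.6, -0.5]
width: 0.005
grip_force: 0.0
```

```bash
python3 - <<'E'
from h import *
s=observe();print(s["tool_pos"],s["contact_force"])
im=np.zeros((400,800,3),'uint8')
for k,(n,b) in enumerate((("scene",(195,290,215,315)),("top",(130,225,330,430)))):
    c=vision.capture(n)[b[0]:b[1],b[2]:b[3]]; im[:380,400*k:400*k+400]=cv2.resize(c,(400,380),interpolation=cv2.INTER_CUBIC)
cv2.imwrite("pics/c2.png",np.clip(im*1.4,0,255).astype('uint8'))
for L in(.65,.75):
    r=.087; X=w(-.069+r*np.cos(L)*.342,r*np.sin(L),.122+r*np.cos(L)*.94); p=proj("scene",X)
    print(L,((p-[215,195])*4).round())
E
```

```text
[ 0.56815482 -0.12914383  0.17353253] [ 0.5056743   0.56257093 -0.54161648]
0.65 [277.  56.]
0.75 [287.  56.]
```

View pics/c2.png

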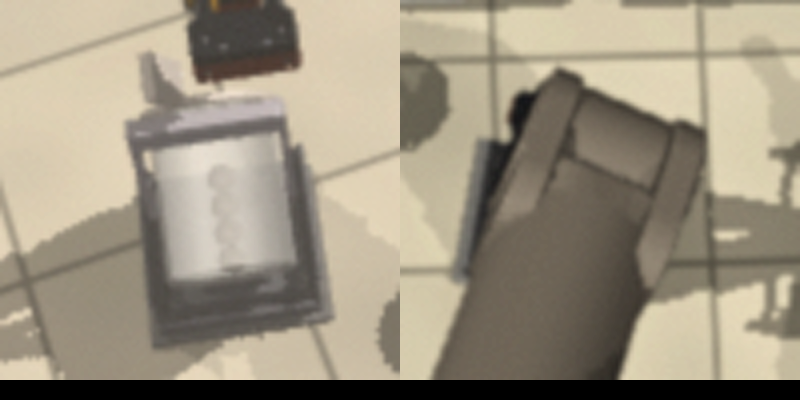

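```bash
python3 - <<'E'
from h import *
s=observe(); T=s["tool_pos"]; print("tcp",((proj("scene",T)-[215,195])*4).round(), ((proj("top",T)-[330,130])*4).round())
L=-.35
def P(x,r,L,d): # along axis offset d
    return w(-.069+r*np.cos(L)*.342-d*.94, r*np.sin(L), .122+r*np.cos(L)*.94+d*.342)
for L in(-.35,.75):
  for r in(.05,.087):
    for d in(-.017,.017): print(L,r,d,P(0,r,L,d).round(3),((proj("scene",P(0,r,L,d))-[215,195])*4).round(),((proj("top",P(0,r,L,d))-[330,130])*4).round())
E
```

```text
tcp [252.  64.] [115. 251.]
-0.35 0.05 -0.017 [ 0.571 -0.182  0.16 ] [182. 103.] [182. 247.]
-0.35 0.05 0.017 [ 0.54  -0.176  0.172] [175.  55.] [178. 286.]
-0.35 0.087 -0.017 [ 0.58  -0.197  0.193] [159.  95.] [208. 230.]
-0.35 0.087 0.017 [ 0.549 -0.191  0.205] [152.  46.] [204. 270.]
0.75 0.05 -0.017 [ 0.578 -0.132  0.151] [256.  94.] [114. 242.]
0.75 0.05 0.017 [ 0.547 -0.125  0.162] [249.  47.] [110. 280.]
0.75 0.087 -0.017 [ 0.592 -0.109  0.176] [291.  80.] [ 88. 220.]
0.75 0.087 0.017 [ 0.561 -0.102  0.188] [283.  32.] [ 83. 260.]
```

The view is ambiguous because the gripper hides the final tab position. I'll lift clear and look again.

Request:
{"method": "step_arm", "body": {
  "steps": [-0.3,0,0,0,0,0,-0.5,0,-3,0,0,0,-0.5,-2,-7,0,0,0,-0.5,-6,-11,0,0,0,-0.5,-10,-13,0,0,0,-0.5,-12,-13,0,0,0,-0.5,-12,-13,0,0,0,-0.5,-12,-13,0,0,0]
}}

```text
clock: 7.3
tool_pos: [0.4501, -0.1104, 0.3036]
tool_rot: [2.431, 1.99, 0.0]
contact_force: [0.1, 0.4, 0.1]
width: 0.005
grip_force: 0.0
```

```bash
python3 - <<'E'
from h import *
im=np.zeros((400,800,3),'uint8')
for k,(n,b) in enumerate((("scene",(195,290,215,315)),("top",(130,225,330,430)))):
    c=vision.capture(n)[b[0]:b[1],b[2]:b[3]]; im[:380,400*k:400*k+400]=cv2.resize(c,(400,380),interpolation=cv2.INTER_CUBIC)
cv2.imwrite("pics/c3.png",np.clip(im*1.4,0,255).astype('uint8'))
E
```

```text
(no output)
```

View pics/c3.png

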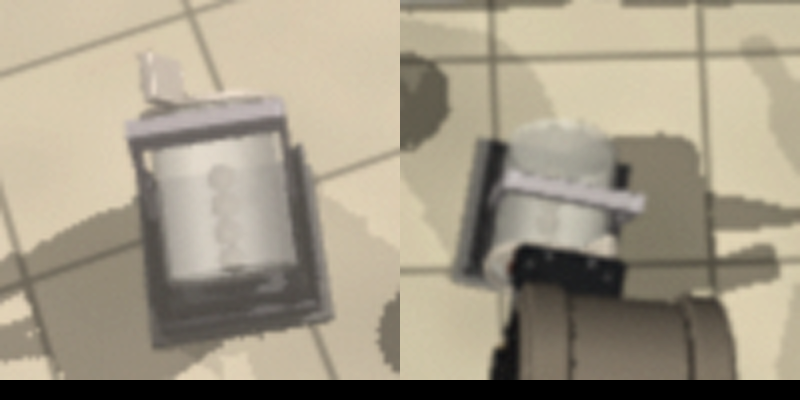

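```bash
python3 - <<'E'
from h import *
a=cv2.imread("pics/scene0.png").astype(int); b=vision.capture("scene").astype(int)
d=np.abs(a-b).max(2)[195:290,225:320]; ys,xs=np.where(d>25); print(len(ys), xs.min() if len(xs) else 0, xs.max() if len(xs) else 0, ys.min() if len(ys) else 0, ys.max() if len(ys) else 0)
np.set_printoptions(linewidth=250)
print("before");print(a[205:226,246:296:2,1]); print("after");print(b[205:226,246:296:2,1])
print(observe()["contact_force"])
E
```

```text
0 0 0 0 0
before
[[142 145 143 143 143 145 144 145 144 122 128 142 142 143 143 142 142 142 142 142 141 142 142 143 143]
 [144 144 143 142 144 145 145 145 146 130 121 142 143 143 142 143 142 143 141 142 143 143 143 142 143]
 [143 142 142 136 144 144 144 145 145 137 115 142 144 143 142 143 143 143 143 142 142 143 142 143 143]
 [143 139 133 150 140 143 145 145 145 141 112 140 143 143 142 143 143 142 143 143 143 143 144 143 143]
 [143 139 126 152 136 138 143 145 146 145 114 138 142 143 142 143 143 142 143 144 144 143 143 144 143]
 [143 142 127 143 134 135 136 143 146 145 121 130 142 143 143 143 144 143 144 145 144 143 143 144 144]
 [144 144 127 134 134 135 133 141 146 147 131 121 143 142 144 143 143 144 144 143 144 144 143 143 143]
 [145 144 124 131 135 134 135 142 146 148 138 116 141 143 143 143 143 143 143 143 143 143 143 144 144]
 [145 145 123 130 136 134 135 144 147 146 142 114 141 144 144 144 143 144 143 142 143 144 143 144 144]
 [145 145 126 130 137 134 135 140 147 146 145 114 137 143 143 143 144 143 144 144 143 143 143 145 144]
 [146 145 124 131 137 134 134 137 147 147 145 121 131
[... 2588 characters left out ...]
28 123 118 122 128 130 142 143 143 144 145]
 [147 148 143 105  90  99 118 121 118 115 119 112 113 123 121 112 112 119 128 128 139 143 143 144 145]
 [148 147 147 131  96  86  90 100 103 108 119 122 115 126 126 124 125 126 130 133 134 143 143 143 143]
 [148 147 140 109  97  89  94 113 117 117 123 127 125 128 129 128 129 130 129 133 134 142 143 143 143]
 [148 148 116  98  93  98 110 125 126 125 127 129 129 129 130 128 126 126 124 127 125 141 143 143 144]
 [147 141 107 104 119 118 122 129 127 127 127 127 126 126 125 120 113  99  90  89 108 141 142 142 143]
 [137 131 120 121 125 126 127 127 127 125 124 123 118 107  96  87  84  78  75  74  97 141 140 143 142]]
[ 0.25721063 -0.77435124  0.51484515]
```

```bash
python3 - <<'E'
from h import *
for T in((.5437,-.2581,.2014),(.4501,-.1104,.3036)):
    T=np.array(T)
    for dz in(0,.08): 
        X=T+[0,0,dz]; print(T,dz,"top c",((proj("top",X)-[330,130])*4).round(),"scene c",((proj("scene",X)-[215,195])*4).round())
im=np.zeros((400,800,3),'uint8')
for k,(n,x,y) in enumerate((("scene",210,110),("top",310,150))):
    c=vision.capture(n)[y:y+133,x:x+133]; im[:,400*k:400*k+400]=cv2.resize(c,(400,400),interpolation=cv2.INTER_CUBIC)
    print(n,((proj(n,observe()["tool_pos"])-[x,y])*3).round())
cv2.imwrite("pics/c4.png",np.clip(im*1.6,0,255).astype('uint8'))
E
```

```text
[ 0.5437 -0.2581  0.2014] 0 top c [293. 275.] scene c [54. 74.]
[ 0.5437 -0.2581  0.2014] 0.08 top c [319. 264.] scene c [32.  7.]
[ 0.4501 -0.1104  0.3036] 0 top c [117. 404.] scene c [ 204. -187.]
[ 0.4501 -0.1104  0.3036] 0.08 top c [132. 402.] scene c [ 190. -269.]
scene [168. 115.]
top [148. 243.]
```

View pics/c4.png

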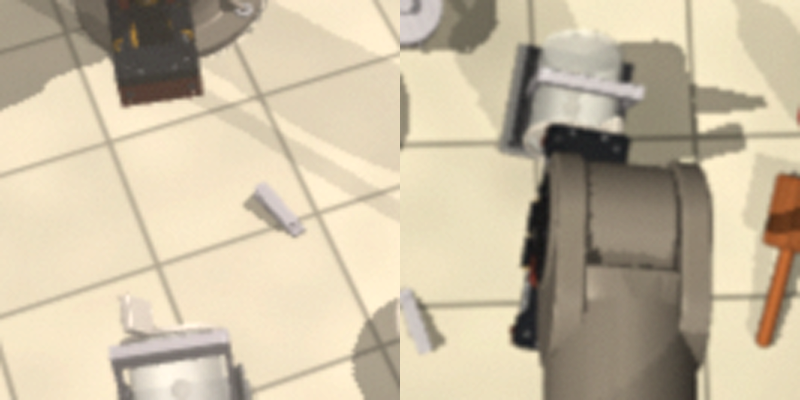

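The scene crop shows the dispenser unchanged, with the tab at (135,315) in the crop, so the finger missed it. I'll check the tab outline in the first top image.

```bash
python3 - <<'E'
from h import *
np.set_printoptions(linewidth=250)
a=cv2.imread("pics/top0.png").astype(int)
print("cols",list(range(350,392)))
for r in range(172,210): print(r,*(f"{v:3d}" for v in a[r,350:392,1]))
def P(r,L,d,s): # s sideways across the tab
    y=r*np.sin(L)+s*np.cos(L); u=r*np.cos(L)-s*np.sin(L)
    return w(-.069+u*.342-d*.94, y, .122+u*.94+d*.342)
for L in(-.35,-.5):
  for d in(-.017,.017):
    for r,s in((.087,-.005),(.087,.005),(.05,.005),(.05,-.005)): print(L,d,r,s,P(r,L,d,s).round(3),"scene",proj("scene",P(r,L,d,s)).round(1),"top",proj("top",P(r,L,d,s)).round(1))
E
```

```text
cols [350, 351, 352, 353, 354, 355, 356, 357, 358, 359, 360, 361, 362, 363, 364, 365, 366, 367, 368, 369, 370, 371, 372, 373, 374, 375, 376, 377, 378, 379, 380, 381, 382, 383, 384, 385, 386, 387, 388, 389, 390, 391]
172  67  44  28  27  33  53  88 105 112 113 107 109 110 112 114 116 114 117 117 117 115 113 112 111 110 107 105 104 101 101  98  98  88  66  40  30  35  56  80  85  87  87
173  61  40  27  29  37  60  97 119 130 127 116 106 104 111 116 115 114 115 116 116 114 114 111 110 111 111 111 110 109 108 106 101  86  62  38  29  38  61  81  86  86  88
174  59  38  28  30  44  69 104 123 133 130 124 120 119 123 121 117 112 109 112 111 117 113 107 109 114 120 122 121 119 115 111 101  83  58  37  29  40  66  81  86  85  85
175  54  34  27  37  56  80 111 126 128 128 128 126 126 127 126 123 121 120 120 121 121 114 106 110 114 123 122 119 115 112 108  99  78  56  36  28  43  71  83  85  86  85
176  48  31  32  51  67  82 102 113 113 118 119 123 125 126 126 125 127 127 126 125 125 121 118 121 123 124 118 109 111 110 108 100  81  57  40  35  51  74  83  85  85  85
177  47  31  37  61  71 
[... 6311 characters left out ...]
209.2] top [375.8 202.1]
-0.5 -0.017 0.087 -0.005 [ 0.575 -0.213  0.186] scene [248.9 220.3] top [386.6 189.5]
-0.5 -0.017 0.087 0.005 [ 0.578 -0.204  0.19 ] scene [252.  219.4] top [384.1 188.3]
-0.5 -0.017 0.05 0.005 [ 0.571 -0.185  0.16 ] scene [259.5 220.8] top [376.2 192. ]
-0.5 -0.017 0.05 -0.005 [ 0.567 -0.193  0.155] scene [256.5 221.7] top [378.6 193.2]
-0.5 0.017 0.087 -0.005 [ 0.543 -0.206  0.197] scene [247.3 208.2] top [385.7 199.5]
-0.5 0.017 0.087 0.005 [ 0.547 -0.198  0.202] scene [250.3 207.3] top [383.2 198.3]
-0.5 0.017 0.05 0.005 [ 0.539 -0.178  0.171] scene [257.8 209. ] top [375.1 201.8]
-0.5 0.017 0.05 -0.005 [ 0.536 -0.187  0.167] scene [254.8 209.9] top [377.6 202.9]
```

View pics/c5.png

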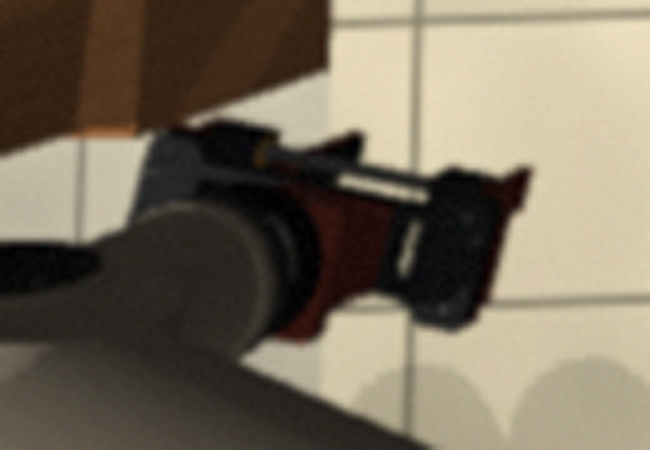

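```bash
python3 - <<'E'
from h import *
for a,b in(((80,78),(312,122)),((80,68),(308,140))):
    X,e=tri((215+a[0]/4,195+a[1]/4),(330+b[0]/4,130+b[1]/4)); print(X.round(3),e.round(4))
    d=X-[.5437,-.2581,.2014]; c,s=np.cos(PSI),np.sin(PSI); print("rel x',y',z",(c*d[0]+s*d[1]).round(3),(-s*d[0]+c*d[1]).round(3),d[2].round(3))
E
```

```text
[ 0.637 -0.246  0.327] 0.0022
rel x',y',z 0.089 0.03 0.125
[ 0.626 -0.244  0.32 ] 0.0025
rel x',y',z 0.077 0.03 0.119
```

```bash
python3 - <<'E'
from h import *
print(w(-.05,-.14,0).round(3))
for z in (.30,.17,.02): print(rel(w(-.05,-.14,z),tool(PSI)))
E
```

```text
[ 0.534 -0.3    0.   ]
[-1.6920e+01  1.2017e+01  3.4100e-01 -1.0000e-03  1.0000e-03  1.0000e-03]
[-1.6903e+01  1.2026e+01  1.3341e+01 -1.0000e-03  1.0000e-03  1.0000e-03]
[-1.6884e+01  1.2035e+01  2.8341e+01 -1.0000e-03  1.0000e-03  1.0000e-03]
```

Request:
{"method": "step_arm", "body": {
  "steps": [-6,0,0,0,0,0,-12,2,0,0,0,0,-16.9,5,0,0,0,0,-16.9,10,3,0,0,0,-16.9,12,8,0,0,0,-16.9,12,14,0,0,0,-16.9,12,20,0,0,0,-16.9,12,24,0,0,0]
}}

```text
clock: 8.55
tool_pos: [0.5326, -0.2992, 0.0599]
tool_rot: [-2.429, -1.988, 0.004]
contact_force: [0.6, 1.0, 0.3]
width: 0.002
grip_force: 0.0
```

Request:
{"method": "step_arm", "body": {
  "steps": [0,0,1,0,0,0,0,0,2,0,0,0,0,0,3,0,0,0,0,0,4,0,0,0,0,0,4.5,0,0,0,0,0,4.5,0,0,0,0,0,4.5,0,0,0,0,0,4.5,0,0,0]
}}

```text
clock: 9.55
tool_pos: [0.534, -0.2998, 0.0188]
tool_rot: [2.431, 1.989, 0.0]
contact_force: [0.0, 0.3, -0.1]
width: 0.009
grip_force: 0.0
```

```bash
python3 - <<'E'
from h import *
s=observe();print(s["clock"],s["tool_pos"],s["contact_force"],s["joint_positions"].round(2))
im=np.zeros((400,800,3),'uint8')
for k,(n,y,x) in enumerate((("scene",130,110),("top",140,360))):
    c=vision.capture(n)[y:y+133,x:x+133]; im[:,400*k:400*k+400]=cv2.resize(c,(400,400),interpolation=cv2.INTER_CUBIC)
    print(n,((proj(n,s["tool_pos"])-[x,y])*3).round())
cv2.imwrite("pics/c6.png",np.clip(im*1.6,0,255).astype('uint8'))
E
```

```text
9.55 [ 0.53396356 -0.2998097   0.0188477 ] [ 0.00892935  0.30287756 -0.06561193] [-0.12  0.71  0.75  1.87 -0.65  0.82  0.78]
scene [345. 354.]
top [130. 199.]
```

View pics/c6.png

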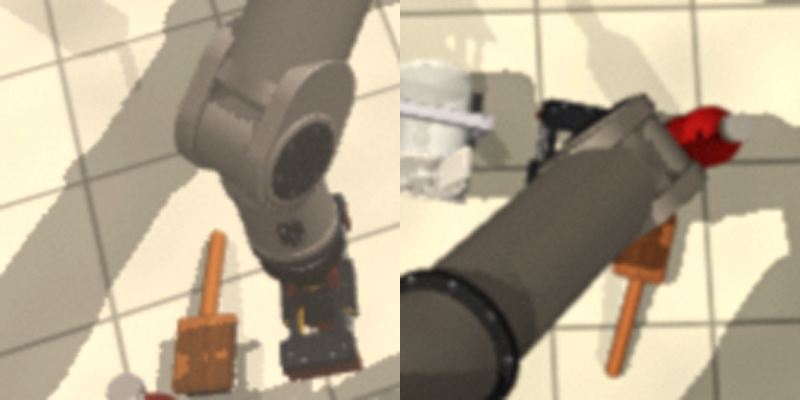

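Request:
{"method": "step_arm", "body": {
  "steps": [0,0,0.5,0,0,0,0,0,1,0,0,0,0,0,1.3,0,0,0,0,0,1.5,0,0,0,0,0,1.7,0,0,0,0,0,1.9,0,0,0,0,0,2.1,0,0,0,0,0,2.2,0,0,0]
}}

```text
clock: 10.65
tool_pos: [0.5338, -0.2997, -0.0036]
tool_rot: [-2.431, -1.99, 0.0]
contact_force: [-1.1, 0.3, 0.0]
width: 0.007
grip_force: 0.0
```

TCP reads below the table with no contact, so the fingertips are higher than reported. I'll go on until they touch.

Request:
{"method": "step_arm", "body": {
  "steps": [0,0,0.3,0,0,0,0,0,0.6,0,0,0,0,0,0.9,0,0,0,0,0,1.2,0,0,0,0,0,1.4,0,0,0,0,0,1.6,0,0,0,0,0,1.8,0,0,0,0,0,1.8,0,0,0]
}}

```text
clock: 11.65
tool_pos: [0.5337, -0.2996, -0.0216]
tool_rot: [-2.431, -1.99, 0.0]
contact_force: [-0.4, -0.6, 0.5]
width: 0.005
grip_force: 0.0
```

Request:
{"method": "step_arm", "body": {
  "steps": [0,0,0.2,0,0,0,0,0,0.4,0,0,0,0,0,0.6,0,0,0,0,0,0.8,0,0,0,0,0,1.0,0,0,0,0,0,1.1,0,0,0,0,0,1.2,0,0,0,0,0,1.2,0,0,0]
}}

```text
clock: 12.65
tool_pos: [0.5337, -0.2997, -0.0335]
tool_rot: [-2.431, -1.99, 0.0]
contact_force: [-0.3, -0.8, -0.7]
width: -0.0
grip_force: 0.0
```

Request:
{"method": "step_arm", "body": {
  "steps": [0,0,0.1,0,0,0,0,0,0.2,0,0,0,0,0,0.3,0,0,0,0,0,0.4,0,0,0,0,0,0.5,0,0,0,0,0,0.6,0,0,0,0,0,0.7,0,0,0,0,0,0.7,0,0,0]
}}

```text
clock: 13.65
tool_pos: [0.534, -0.2997, -0.035]
tool_rot: [-2.431, -1.987, -0.008]
contact_force: [-13.4, 13.4, 54.9]
width: 0.006
grip_force: 27.4
```

Request:
{"method": "step_arm", "body": {
  "steps": [0,0,-1.5,0,0,0,0,0,-6,0,0,0,0,0,-11,0,0,0,0,0,-15,0,0,0,0,0,-18,0,0,0,0,0,-18,0,0,0,0,0,-18,0,0,0,0,0,-18,0,0,0]
}}

```text
clock: 14.65
tool_pos: [0.5331, -0.2991, 0.1382]
tool_rot: [-2.43, -1.989, 0.002]
contact_force: [-0.1, -0.5, 0.2]
width: 0.005
grip_force: 0.0
```

```bash
cat >> h.py <<'E'
OFF=.0345
def relt(p,R): # p = true fingertip target
    return rel(np.asarray(p)+R.apply([0,0,OFF]),R)
E
python3 - <<'E'
from h import *
s=observe();print(s["tool_pos"],s["contact_force"])
for y in(-.14,-.05,.034,.042): print(relt(w(-.05,y,.174),tool(PSI)))
E
```

```text
[ 0.53308311 -0.29912702  0.13823861] [-0.07914917 -0.50436626  0.18691542]
[-0.087  0.12  -0.126 -0.002 -0.     0.002]
[ 8.913e+00  1.360e-01 -1.220e-01 -2.000e-03 -0.000e+00  2.000e-03]
[ 1.7313e+01  1.5200e-01 -1.1900e-01 -2.0000e-03 -0.0000e+00  2.0000e-03]
[ 1.8113e+01  1.5300e-01 -1.1800e-01 -2.0000e-03 -0.0000e+00  2.0000e-03]
```

Request:
{"method": "step_arm", "body": {
  "steps": [4,0,0,0,0,0,8,0,0,0,0,0,9.5,0,0,0,0,0,10.5,0,0,0,0,0,11.5,0,0,0,0,0,12.5,0,0,0,0,0,13.3,0,0,0,0,0,14,0,0,0,0,0]
}}

```text
clock: 15.65
tool_pos: [0.5613, -0.1623, 0.1394]
tool_rot: [-2.431, -1.989, 0.0]
contact_force: [-0.2, -0.6, -1.1]
width: 0.004
grip_force: 0.5
```

Request:
{"method": "step_arm", "body": {
  "steps": [0.6,0,0,0,0,0,1.2,0,0,0,0,0,1.8,0,0,0,0,0,2.3,0,0,0,0,0,2.7,0,0,0,0,0,3,0,0,0,0,0,3.2,0,0,0,0,0,3.2,0,0,0,0,0]
}}

```text
clock: 16.65
tool_pos: [0.5678, -0.1309, 0.1395]
tool_rot: [-2.431, -1.99, -0.0]
contact_force: [1.4, 0.1, 0.2]
width: 0.006
grip_force: 0.1
```

```bash
python3 - <<'E'
from h import *
np.set_printoptions(linewidth=250)
s=observe();print(s["tool_pos"],s["contact_force"])
b=vision.capture("scene").astype(int); print(b[203:226:2,246:302:2,1])
E
```

```text
[ 0.56781791 -0.13090379  0.13953784] [1.35468159 0.09162373 0.18960377]
[[117 126 140 146 149 149 149 148  81  54  49  68  53  41  43  44  45  61  52  58 115 144 147 148 149 148 148 148]
 [146 148 148 148 150 149 149 150 137  85  49  58  77  45  46  48  48  57  47  47  52  99 147 147 148 148 148 148]
 [148 147 147 149 149 150 148 150 148  78  48  49  50  49  49  49  49  49  46  48  46  79 145 148 147 147 147 147]
 [148 148 148 149 150 150 150 149 118  51  49  49  49  49  48  48  49  50  48  51  55  64 145 148 147 148 148 148]
 [149 150 149 151 150 149 150 149 130  49  48  50  48  48  49  50  49  49  49  51  48  54 143 147 148 148 148 147]
 [149 150 150 149 151 150 151 150 135  50  54  51  51  50  49  49  49  52  54  48  47  48 127 148 149 149 148 148]
 [150 150 151 151 151 152 152 152 139  54  48  49  50  50  48  45  44  43  43  42  43  45 107 149 149 148 148 148]
 [151 150 151 151 152 151 152 152 143  54  44  43  42  44  42  43  42  43  44  44  47  47  96 148 149 150 149 148]
 [151 151 152 151 151 150 140 124 115  55  42  43  42  42  43  42  43  44  46  48  60  77 109 148 149 148 149 148]
 [152 152 152 144 116 109 101  97  99  73  45  67  46  50  58  71  86 116 112 113 130 145 146 148 148 148 148 149]
 [152 151 118  97  91  90 100 105 107  89  76 118 121 124 131 132 129 129 116 111 126 146 146 146 147 148 148 149]
 [119 109  94  92  90  90 111 130 123  91  98 124 120 110  97  88  86  79  75  74  98 145 146 146 147 148 148 148]]
```

The tab has left its old place. Now I push on to the stop.

Request:
{"method": "step_arm", "body": {
  "steps": [0.2,0,0,0,0,0,0.3,0,0,0,0,0,0.4,0,0,0,0,0,0.5,0,0,0,0,0,0.6,0,0,0,0,0,0.7,0,0,0,0,0,0.7,0,0,0,0,0,0.7,0,0,0,0,0]
}}

```text
clock: 17.7
tool_pos: [0.5692, -0.1242, 0.1396]
tool_rot: [2.431, 1.99, 0.0]
contact_force: [-0.4, -2.4, -0.1]
width: 0.003
grip_force: 0.7
```

Request:
{"method": "step_arm", "body": {
  "steps": [0.1,0,0,0,0,0,0.2,0,0,0,0,0,0.3,0,0,0,0,0,0.4,0,0,0,0,0,0.45,0,0,0,0,0,0.5,0,0,0,0,0,0.5,0,0,0,0,0,0.5,0,0,0,0,0]
}}

```text
clock: 18.7
tool_pos: [0.5702, -0.1194, 0.1396]
tool_rot: [-2.431, -1.99, -0.0]
contact_force: [0.4, -1.0, 0.1]
width: 0.007
grip_force: 0.7
```

Request:
{"method": "step_arm", "body": {
  "steps": [-1,0,0,0,0,0,-1.5,0,-3,0,0,0,-1.5,0,-8,0,0,0,-1.5,-3,-13,0,0,0,-1.5,-8,-14,0,0,0,-1.5,-12,-14,0,0,0,-1.5,-12,-14,0,0,0,-1.5,-12,-14,0,0,0]
}}

```text
clock: 19.7
tool_pos: [0.4501, -0.1096, 0.2798]
tool_rot: [-2.429, -1.991, -0.002]
contact_force: [-0.0, -0.7, 0.2]
width: 0.001
grip_force: 0.0
```

```bash
python3 - <<'E'
from h import *
def P(r,L,d,s):
    y=r*np.sin(L)+s*np.cos(L); u=r*np.cos(L)-s*np.sin(L)
    return w(-.069+u*.342-d*.94, y, .122+u*.94+d*.342)
for L in(.65,.75):
  for d in(-.017,.017): print(L,d,*[proj("scene",P(r,L,d,s)).round(1) for r,s in((.087,-.005),(.087,.005),(.05,.005),(.05,-.005))])
a=cv2.imread("pics/scene0.png").astype(int); b=vision.capture("scene").astype(int); d=np.abs(a-b).max(2)>18
ys,xs=np.where(d[190:300,225:330]); print(len(ys))
for r in range(200,232): print(r,''.join('#' if v else '.' for v in d[r,240:310]))
im=b[190:290,225:325].astype(np.uint8); cv2.imwrite("pics/c7.png",np.clip(cv2.resize(im,None,fx=6,fy=6,interpolation=cv2.INTER_CUBIC)*1.4,0,255).astype('uint8'))
s=observe();print(s["tool_pos"],s["joint_positions"].round(2))
E
```

```text
0.65 -0.017 [283.8 214.9] [286.7 215. ] [279.  218.5] [276.1 218.5]
0.65 0.017 [281.9 203. ] [284.9 203. ] [277.2 206.8] [274.3 206.7]
0.75 -0.017 [286.4 214.9] [289.1 215.1] [280.3 218.6] [277.6 218.5]
0.75 0.017 [284.5 203. ] [287.2 203.2] [278.5 206.9] [275.8 206.7]
248
200 ......................................................................
201 ......................................................................
202 ......................................................................
203 ......................................................................
204 ......................................................................
205 ...........................................###........................
206 .........................................#####........................
207 ......................................########........................
208 ....................................##########........................
209 ..........#.........................##########........................
210 ..........#.........................##########........................
2
[... 955 characters left out ...]
..................
224 ..........###.........................................................
225 ......................................................................
226 ......................####............................................
227 .............#######..................................................
228 .......######.........................................................
229 .......#......................#..###..................................
230 ....................########..........................................
231 ...........##...#######...............................................
[ 0.45028726 -0.11028209  0.27972062] [-1.07 -0.03  1.2   1.97  0.03  1.19 -0.09]
```

View pics/c7.png

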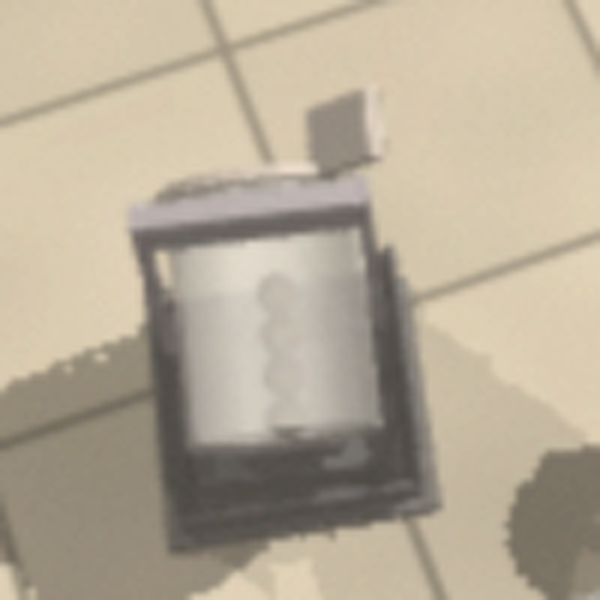

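The picture shows the tab now on the +y side at its stop (crop (345,130)), and the balls still in the drum. Next is the handle grasp.

```bash
python3 - <<'E'
from h import *
for z in(.30,.22,.171): print(relt(w(0,.002,z),tool(PSI)))
E
```

```text
[-2.7710e+00  1.6994e+01  1.4310e+00  0.0000e+00  2.0000e-03  2.0000e-03]
[-2.7580e+00  1.6991e+01  9.4310e+00  0.0000e+00  2.0000e-03  2.0000e-03]
[-2.7510e+00  1.6990e+01  1.4331e+01  0.0000e+00  2.0000e-03  2.0000e-03]
```

Request:
{"method": "step_arm", "body": {
  "steps": [-1,5,0,0,0,0,-2,10,0,0,0,0,-2.7,14,0,0,0,0,-2.7,17,1,0,0,0,-2.7,17,3,0,0,0,-2.7,17,6,0,0,0,-2.7,17,8,0,0,0,-2.7,17,8,0,0,0],
  "claw": 0.55
}}

```text
clock: 20.75
tool_pos: [0.6094, -0.17, 0.1972]
tool_rot: [-2.429, -1.987, 0.005]
contact_force: [-0.4, -0.6, 0.1]
width: 0.548
grip_force: 0.0
```

```bash
python3 - <<'E'
from h import *
s=observe();print(s["tool_pos"],s["width"],s["joint_positions"].round(2)); print(relt(w(0,.002,.171),tool(PSI)))
E
```

```text
[ 0.60936982 -0.17004911  0.19716886] 0.5475460880332551 [-0.51  0.58  1.01  1.69 -0.53  1.17  0.45]
[-5.300e-02  2.450e-01  6.066e+00 -4.000e-03  1.000e-03  1.000e-03]
```

Request:
{"method": "step_arm", "body": {
  "steps": [0,0,1.5,0,0,0,0,0,3,0,0,0,0,0,4.5,0,0,0,0,0,5.5,0,0,0,0,0,6.3,0,0,0,0,0,6.3,0,0,0,0,0,6.3,0,0,0,0,0,6.3,0,0,0]
}}

```text
clock: 21.75
tool_pos: [0.6112, -0.1705, 0.137]
tool_rot: [2.431, 1.989, 0.001]
contact_force: [-0.5, -1.2, 0.6]
width: 0.552
grip_force: 0.0
```

Request:
{"method": "step_arm", "body": {
  "steps": [0,0,0,0,0,0,0,0,0,0,0,0,0,0,0,0,0,0,0,0,0,0,0,0,0,0,0,0,0,0,0,0,0,0,0,0,0,0,0,0,0,0,0,0,0,0,0,0],
  "claw": 0
}}

```text
clock: 22.75
tool_pos: [0.6107, -0.1704, 0.1363]
tool_rot: [-2.431, -1.99, 0.001]
contact_force: [-0.7, -0.2, -4.4]
width: 0.159
grip_force: 30.0
```

```bash
cat >> h.py <<'E'
BOWL=np.array([.613,.144])
def hold(yaw,tilt,h): # handle centre at h
    R=tool(yaw,tilt); return np.asarray(h)+R.apply([0,0,.019+OFF]),R
def pour(yaw,tilt,off,z):
    return hold(yaw,tilt,[BOWL[0]+off*np.cos(yaw),BOWL[1]+off*np.sin(yaw),z])
E
python3 - <<'E'
from h import *
s=observe();print(s["joint_positions"].round(2))
# rail: plane intersection
o1,a=ray("scene",(140,373));_,b=ray("scene",(548,215));n1=np.cross(a,b)
o2,c=ray("top",(137,104));_,d=ray("top",(490,97));n2=np.cross(c,d)
M=np.array([n1,n2]);
for y in(.15,.3): 
    print("rail x,z",np.linalg.solve(M[:,[0,2]],[n1@o1-n1[1]*y,n2@o2-n2[1]*y]).round(3))
print("rack front z.05",onz("top",(315,130),.05).round(3))
y20=np.deg2rad(20)
print(rel(*hold(PSI,0,w(0,.002,.30))))
print(rel(*hold(y20,0,[.643,.155,.31])))
for t in(15,36):print(rel(*pour(y20,np.deg2rad(t),.032,.30)))
print(rel(*pour(y20,np.deg2rad(36),.032,.252)))
E
```

```text
[-0.47  0.64  0.95  1.75 -0.59  1.06  0.49]
rail x,z [0.861 0.177]
rail x,z [0.861 0.178]
rack front z.05 [ 0.801 -0.003  0.05 ]
[-5.3000e-02  8.2000e-02 -1.1017e+01 -0.0000e+00  0.0000e+00  2.0000e-03]
[ 32.533  -3.267 -12.017  -0.     -0.     -0.548]
[ 33.25   -2.077 -11.2    -0.256   0.072  -0.545]
[ 34.167  -0.575 -12.04   -0.613   0.172  -0.53 ]
[34.167 -0.573 -7.24  -0.613  0.172 -0.53 ]
```

Request:
{"method": "step_arm", "body": {
  "steps": [0,0,-0.8,0,0,0,0,0,-2,0,0,0,0,0,-4,0,0,0,0,0,-6,0,0,0,0,0,-8,0,0,0,0,0,-10,0,0,0,0,0,-12,0,0,0,2,-0.2,-12,0,0,-0.03]
}}

```text
clock: 23.75
tool_pos: [0.6133, -0.1526, 0.2589]
tool_rot: [2.401, 2.021, 0.002]
contact_force: [-0.6, -0.0, -5.9]
width: 0.159
grip_force: 30.0
```

```bash
python3 - <<'E'
from h import *
s=observe();print(s["tool_pos"],s["contact_force"],s["width"],s["grip_force"])
y20=np.deg2rad(20); print(rel(*hold(y20,0,[.643,.155,.31])))
E
```

```text
[ 0.61326325 -0.15255504  0.25885323] [-0.56158647 -0.02675645 -5.90499367] 0.15925112366207472 29.999011158943176
[ 3.0813e+01 -2.3120e+00  1.8800e-01  3.0000e-03  2.0000e-03 -5.2000e-01]
```

Request:
{"method": "step_arm", "body": {
  "steps": [3,-0.2,0,0,0,-0.06,7,-0.5,0,0,0,-0.12,11.5,-0.8,0,0,0,-0.2,16.5,-1.2,0,0,0,-0.28,21,-1.6,0,0,0,-0.36,25,-2,0,0,0,-0.44,28.5,-2.2,0,0,0,-0.5,30.5,-2.3,0,0,0,-0.52]
}}

```text
clock: 24.75
tool_pos: [0.6415, 0.157, 0.2561]
tool_rot: [-1.794, -2.578, 0.0]
contact_force: [-0.6, 0.4, -5.7]
width: 0.16
grip_force: 30.0
```

```bash
python3 - <<'E'
from h import *
s=observe();print(s["tool_pos"],s["joint_positions"].round(2))
y20=np.deg2rad(20)
for t,z in((15,.29),(28,.265),(36,.252)): print(rel(*pour(y20,np.deg2rad(t),.032,z)))
E
```

```text
[0.6414572  0.15700308 0.2560931 ] [-0.93  0.53  0.91  1.55 -0.43  1.27  0.39]
[-2.580e-01  1.465e+00  1.776e+00 -2.620e-01 -1.000e-03  6.000e-03]
[-2.650e-01  2.593e+00  3.832e+00 -4.890e-01 -2.000e-03  5.000e-03]
[-2.690e-01  3.226e+00  4.736e+00 -6.290e-01 -2.000e-03  5.000e-03]
```

Request:
{"method": "step_arm", "body": {
  "steps": [0,0.4,0.6,-0.08,0,0,-0.1,0.9,1.2,-0.17,0,0,-0.2,1.5,1.9,-0.27,0,0,-0.2,2,2.8,-0.38,0,0,-0.2,2.6,3.8,-0.49,0,0,-0.2,3,4.4,-0.58,0,0,-0.2,3.2,4.7,-0.63,0,0,-0.2,3.2,4.7,-0.63,0,0]
}}

```text
clock: 25.75
tool_pos: [0.6705, 0.1611, 0.2079]
tool_rot: [1.546, 2.206, 0.715]
contact_force: [0.1, -0.0, -5.6]
width: 0.156
grip_force: 30.0
```

Request:
{"method": "step_arm", "body": {
  "steps": [0,0,0,0,0,0,0,0,0,0,0,0,0,0,0,0,0,0,0,0,0,0,0,0,0,0,0,0,0,0,0,0,0,0,0,0,0,0,0,0,0,0,0,0,0,0,0,0]
}}

```text
clock: 26.75
tool_pos: [0.6722, 0.1632, 0.2096]
tool_rot: [1.541, 2.205, 0.719]
contact_force: [0.2, -0.3, -5.6]
width: 0.159
grip_force: 30.0
```

```bash
python3 - <<'E'
from h import *
s=observe();print(s["tool_pos"],s["contact_force"],s["width"],s["joint_positions"].round(2))
y20=np.deg2rad(20);print(rel(*pour(y20,np.deg2rad(36),.032,.252)))
im=np.zeros((400,800,3),'uint8')
for k,(n,x,y) in enumerate((("scene",310,150),("top",220,130))):
    c=vision.capture(n)[y:y+114,x:x+114]; im[:,400*k:400*k+400]=cv2.resize(c,(400,400),interpolation=cv2.INTER_CUBIC)
    p=s["tool_pos"]; print(n, ((proj(n,[BOWL[0]+.032*np.cos(y20),BOWL[1]+.032*np.sin(y20),.252])-[x,y])*3.51).round())
cv2.imwrite("pics/c8.png",np.clip(im*1.5,0,255).astype('uint8'))
E
```

```text
[0.6722151  0.16321029 0.20955145] [ 0.23145231 -0.33551071 -5.63987472] 0.15943072210472092 [-0.91  0.24  0.69  2.1  -0.76  0.29  0.74]
[ 0.22   0.051  0.14   0.002 -0.001  0.001]
scene [264. 117.]
top [149. 128.]
```

```bash
cat >> h.py <<'E'
def asc(n,box,th=14,ref=True):
    a=cv2.imread(f"pics/{n}0.png").astype(int); b=vision.capture(n).astype(int)
    x0,y0,x1,y1=box; d=(b-a)[y0:y1,x0:x1].mean(2); d=d-0
    for r in range(y0,y1): print(r,''.join('+' if v>th else '-' if v<-th else '.' for v in d[r-y0]))
E
python3 - <<'E'
from h import *
print(proj("scene",[.613,.144,.006]),proj("top",[.613,.144,.006]))
asc("scene",(335,185,410,250))
f=[]
for _ in range(10): vision.capture("top"); f.append(observe()["contact_force"][2])
print(np.mean(f),np.std(f))
E
```

```text
[370.30588289 223.37490345] [274.17346188 187.29196968]
185 ........................................-----------------.....-------......
186 ......................................-----.--------------.....------......
187 .....................................------.--------------.....-------.....
188 ....................................----------------------.....-------.....
189 ...................................-----------------------......------.....
190 .................................------------------------.......-------....
191 ................................------------------------.........------....
192 ................................-----......----..------..........-------...
193 .................................--...++++++++....---...--.......-------...
194 .................................--..++++++++++++........--.......------...
195 .................................--.+++++++++++++++......----.....-------..
196 ..................................-..++++++++++++++++....-----.....------..
197 .....................................++++++++++++++++++..-------....------.
198 
[... 3493 characters left out ...]
----------------------
242 ................................................---------------------------
243 ................................................---------------------------
244 ........-----....................................--------------------------
245 .....------------..................................------------------------
246 ......-------------...........................-......----------------------
247 ......--------------.........................---........-------------------
248 .......---------------......................----..........-----------------
249 .......----------------...................------.............--------------
-5.630176432605856 0.4290893058974725
```

Request:
{"method": "step_arm", "body": {
  "steps": [0,0,0,0.12,0,0,0,0,0,0.2,0,0,0,0,0,0.06,0,0,0,0,0,-0.04,0,0,0,0,0,0.1,0,0,0,0,0,0.15,0,0,0,0,0,0,0,0,0,0,0,-0.05,0,0]
}}

```text
clock: 28.4
tool_pos: [0.6708, 0.1623, 0.2084]
tool_rot: [1.517, 2.17, 0.767]
contact_force: [-1.2, -0.2, -6.6]
width: 0.159
grip_force: 30.0
```

```bash
python3 - <<'E'
from h import *
f=[]
for _ in range(10): im=vision.capture("scene"); f.append(observe()["contact_force"][2])
print(np.mean(f),np.std(f),observe()["joint_positions"].round(2))
a=cv2.imread("pics/scene0.png").astype(int)
np.set_printoptions(linewidth=250)
print("ref");print(a[204:236,345:385,1]);print("now");print(im[204:236,345:385,1])
E
```

```text
-5.277743695550139 0.32250746121271606 [-0.82  0.22  0.58  2.14 -0.88  0.2   0.87]
ref
[[144 130 120 ...  99  96  94]
 [142 125 119 ...  99  99  98]
 [132 122 121 ...  98  99 100]
 ...
 [100 101 101 ... 139 130 127]
 [ 99 100 100 ... 132 129 129]
 [100 100 100 ... 130 129 127]]
now
[[153 138 127 ... 125 123 122]
 [149 133 126 ... 121 121 121]
 [139 128 127 ... 118 120 120]
 ...
 [105 105 105 ... 145 136 132]
 [106 106 105 ... 140 135 134]
 [105 105 105 ... 138 135 134]]
```

Request:
{"method": "step_arm", "body": {
  "steps": [0,0,0,0.12,0,0,0,0,0,0.28,0,0,0,0,0,0.15,0,0,0,0,0,0,0,0,0,0,0,0.12,0,0,0,0,0,0.02,0,0,0,0,0,0.02,0,0,0,0,0,0.02,0,0]
}}

```text
clock: 29.9
tool_pos: [0.6727, 0.1636, 0.2101]
tool_rot: [1.527, 2.185, 0.749]
contact_force: [-0.1, 0.1, -4.5]
width: 0.156
grip_force: 30.0
```

```bash
python3 - <<'E'
from h import *
y20=np.deg2rad(20)
print(rel(*hold(y20,np.deg2rad(15),[.643,.152,.29])),rel(*hold(y20,0,[.643,.155,.31])))
E
```

```text
[-6.600e-02  3.080e-01 -3.336e+00  3.980e-01 -2.000e-03  2.000e-03] [ 2.200e-01  4.090e-01 -5.557e+00  6.600e-01 -1.000e-03  2.000e-03]
```

Request:
{"method": "step_arm", "body": {
  "steps": [0,0.1,-0.8,0.09,0,0,0,0.2,-1.6,0.2,0,0,0,0.3,-2.5,0.31,0,0,0,0.3,-3.6,0.42,0,0,0,0.4,-4.6,0.54,0,0,0.1,0.4,-5.3,0.62,0,0,0.2,0.4,-5.6,0.66,0,0,0.2,0.4,-5.6,0.66,0,0]
}}

```text
clock: 30.9
tool_pos: [0.644, 0.1549, 0.2567]
tool_rot: [1.797, 2.573, -0.001]
contact_force: [0.3, 0.2, -5.3]
width: 0.155
grip_force: 30.0
```

```bash
python3 - <<'E'
from h import *
s=observe();print(s["clock"],s["tool_pos"],s["joint_positions"].round(2))
print(rel(*hold(PSI,0,w(0,.002,.31))))
E
```

```text
30.9 [0.64401423 0.15493709 0.25674378] [-0.95  0.55  0.94  1.55 -0.45  1.28  0.41]
[-2.9483e+01 -1.4283e+01  8.5000e-02  2.0000e-03  2.0000e-03  5.5200e-01]
```

Request:
{"method": "step_arm", "body": {
  "steps": [-2.5,-1.2,0,0,0,0.05,-6.5,-3.1,0,0,0,0.12,-11,-5.3,0,0,0,0.2,-15.5,-7.5,0,0,0,0.29,-20,-9.7,0,0,0,0.38,-24.5,-11.9,0,0,0,0.46,-28,-13.6,0,0,0,0.53,-29.5,-14.3,0,0,0,0.552]
}}

```text
clock: 31.9
tool_pos: [0.6077, -0.1762, 0.2571]
tool_rot: [2.439, 1.977, -0.0]
contact_force: [-0.6, -0.2, -4.9]
width: 0.158
grip_force: 30.0
```

```bash
python3 - <<'E'
from h import *
s=observe();print(s["clock"],s["tool_pos"]); 
for n,(x0,y0,x1,y1) in(("scene",(338,188,406,252)),("top",(240,155,306,222))):
    a=cv2.imread(f"pics/{n}0.png").astype(int); b=vision.capture(n); cv2.imwrite(f"pics/{n}_bowl.png",b)
    d=(b.astype(int)-a)[y0:y1,x0:x1].mean(2); d-=np.median(d)
    print(n)
    for r in range(y0,y1): print(r,''.join('#' if v>16 else '+' if v>6 else '=' if v<-16 else '-' if v<-6 else '.' for v in d[r-y0]))
E
```

```text
31.9 [ 0.60773334 -0.1761732   0.25710123]
scene
188 ......................................------------------------------
189 ........................................----------------------------
190 .........................................---------------------------
191 ..........................................--------------------------
192 ............................................------------------------
193 ...............................................---------------------
194 .................................................-------------------
195 ..................................................------------------
196 ....................................................----------------
197 .....................................................---------------
198 .......................................................-------------
199 ........................................................------------
200 .........................................................-----------
201 ..........................................................----------
202 .........................
[... 7681 characters left out ...]
--...........................................................
213 -=====-...........................................................
214 ==-====-..........................................................
215 ==-===---.........................................................
216 ===-====-.........................................................
217 ========-.........................................................
218 -=-==-==--........................................................
219 ==-=====--........................................................
220 ====-=-----.......................................................
221 -=======----......................................................
```

All four balls show in the bowl, as four ball shadows in both views. Now I take the dispenser back over the tray.

```bash
python3 - <<'E'
from h import *
s=observe();print(s["clock"],s["tool_pos"])
R=Ro.from_rotvec([-2.431,-1.99,.001])
for z in(.22,.1363):print(rel([.6106,-.1712,z],R))
E
```

```text
32.0 [ 0.60840247 -0.17448044  0.25679036]
[ 3.690e-01  1.450e-01  3.679e+00  1.000e-03  0.000e+00 -6.000e-03]
[ 3.7500e-01  1.3700e-01  1.2049e+01  1.0000e-03  0.0000e+00 -6.0000e-03]
```

Request:
{"method": "step_arm", "body": {
  "steps": [0,0,1,0,0,0,0,0,2,0,0,0,0,0,3,0,0,0,0,0,3.6,0,0,0,0,0,3.6,0,0,0,0,0,3.6,0,0,0,0,0,3.6,0,0,0,0,0,3.6,0,0,0]
}}

```text
clock: 33.0
tool_pos: [0.6095, -0.1719, 0.2205]
tool_rot: [2.433, 1.987, 0.001]
contact_force: [-0.3, 0.7, -5.4]
width: 0.16
grip_force: 30.0
```

```bash
python3 - <<'E'
from h import *
s=observe();print(s["clock"],s["tool_pos"],s["contact_force"])
R=Ro.from_rotvec([-2.431,-1.99,.001])
for z in(.19,.1363):print(rel([.6106,-.1712,z],R))
a=cv2.imread("pics/scene0.png").astype(int); b=vision.capture("scene").astype(int)
E
```

```text
33.0 [ 0.6095364  -0.17188886  0.22050288] [-0.34646632  0.70844391 -5.40760944]
[ 8.90e-02  8.90e-02  3.05e+00  1.00e-03 -1.00e-03 -2.00e-03]
[ 8.80e-02  8.60e-02  8.42e+00  1.00e-03 -1.00e-03 -2.00e-03]
```

Request:
{"method": "step_arm", "body": {
  "steps": [0.1,0.1,0.5,0,0,0,0.1,0.1,1.5,0,0,0,0.1,0.1,2.5,0,0,0,0.1,0.1,3.5,0,0,0,0.1,0.1,4.5,0,0,0,0.1,0.1,5.3,0,0,0,0.1,0.1,6.2,0,0,0,0.1,0.1,6.8,0,0,0]
}}

```text
clock: 34.05
tool_pos: [0.6096, -0.1703, 0.1506]
tool_rot: [-2.432, -1.986, 0.002]
contact_force: [0.1, 2.0, -4.3]
width: 0.154
grip_force: 30.0
```

Request:
{"method": "step_arm", "body": {
  "steps": [0,0,0.2,0,0,0,0,0,0.4,0,0,0,0,0,0.6,0,0,0,0,0,0.8,0,0,0,0,0,1,0,0,0,0,0,1.2,0,0,0,0,0,1.3,0,0,0,0,0,1.4,0,0,0]
}}

```text
clock: 35.05
tool_pos: [0.6107, -0.1741, 0.1406]
tool_rot: [2.432, 1.983, -0.001]
contact_force: [-4.3, -1.0, 13.8]
width: 0.161
grip_force: 30.0
```

Request:
{"method": "step_arm", "body": {
  "steps": [0,0,-0.1,0,0,0,0,0,-0.1,0,0,0,0,0,-0.1,0,0,0,0,0,-0.1,0,0,0,0,0,-0.1,0,0,0,0,0,-0.1,0,0,0,0,0,-0.1,0,0,0,0,0,-0.1,0,0,0],
  "claw": 0.5
}}

```text
clock: 36.05
tool_pos: [0.6106, -0.171, 0.1392]
tool_rot: [-2.433, -1.987, -0.0]
contact_force: [-0.5, -0.7, -1.0]
width: 0.506
grip_force: 0.0
```

```bash
python3 - <<'E'
from h import *
s=observe();print(s["clock"],s["tool_pos"],s["contact_force"],s["width"])
E
```

```text
36.05 [ 0.61058771 -0.17099367  0.13924624] [-0.45852017 -0.67871775 -0.96940261] 0.5055433413761833
```

Released. Going straight up, then away towards the robot, to check the seating.

Request:
{"method": "step_arm", "body": {
  "steps": [0,0,-2,0,0,0,0,0,-5,0,0,0,0,0,-9,0,0,0,0,0,-13,0,0,0,0,-4,-15,0,0,0,0,-10,-15,0,0,0,0,-15,-15,0,0,0,0,-16,-15,0,0,0]
}}

```text
clock: 37.05
tool_pos: [0.4521, -0.14, 0.2888]
tool_rot: [-2.434, -1.983, 0.0]
contact_force: [-0.3, -0.4, 1.8]
width: 0.505
grip_force: 0.0
```

```bash
python3 - <<'E'
from h import *
s=observe();print(s["clock"],s["tool_pos"])
import os
ref=vision.capture("scene"); cv2.imwrite("pics/end_scene.png",ref); t=vision.capture("top"); cv2.imwrite("pics/end_top.png",t)
a=cv2.imread("pics/scene0.png").astype(int); d=(ref.astype(int)-a)[200:285,240:305].mean(2)
for r in range(200,285): print(r,''.join('#' if v>16 else '=' if v<-16 else '.' for v in d[r-200]))
# shift of shaker region (bar+drum) vs start via phase correlation
x0,y0,x1,y1=245,222,290,275
for n,(x0,y0,x1,y1) in(("scene",(245,222,292,272)),):
    p=cv2.cvtColor(cv2.imread(f"pics/{n}0.png"),6)[y0:y1,x0:x1].astype(np.float32);q=cv2.cvtColor(ref,6)[y0:y1,x0:x1].astype(np.float32)
    print(cv2.phaseCorrelate(p,q,cv2.createHanningWindow(p.shape[::-1],cv2.CV_32F)))
E
```

```text
37.05 [ 0.45212929 -0.13996428  0.28884346]
200 .................................................................
201 .................................................................
202 .................................................................
203 .................................................................
204 .................................................................
205 ..........................................==.....................
206 .......................................=====.....................
207 .....................................=======.....................
208 ...................................=========.....................
209 ..........#.......................==========.....................
210 ..................................==========.....................
211 ..................................==========.....................
212 ..........##......................===========....................
213 ..........##......................===========....................
214 ..........##......................===========....................
215 ..
[... 4258 characters left out ...]
.....
276 .................................................................
277 .................................................................
278 .................................................................
279 .................................................................
280 ..............................#..................................
281 ..............................#..................................
282 ............................#....................................
283 .................................................................
284 .................................................................
((-0.7331516153740623, 0.18328122500362554), 0.7900623381137848)
```

```bash
python3 - <<'E'
from h import *
def ph(n,b):
    x0,y0,x1,y1=b; g=lambda f:cv2.cvtColor(cv2.imread(f),6)[y0:y1,x0:x1].astype(np.float32)
    p,q=g(f"pics/{n}0.png"),g(f"pics/end_{n}.png"); return np.array(cv2.phaseCorrelate(p,q,cv2.createHanningWindow(p.shape[::-1],cv2.CV_32F))[0])
ds,dt=ph("scene",(243,218,292,236)),ph("top",(350,168,396,190)); print(ds,dt)
A=np.array((266.4,224.7));B=np.array((373.6,177.8))
print("bar shift m",tri(A+ds,B+dt)[0]-tri(A,B)[0])
# lower drum/foot region
print(ph("scene",(250,240,292,275)))
# static things elsewhere
for n in("scene","top"):
    a=cv2.imread(f"pics/{n}0.png").astype(int);b=cv2.imread(f"pics/end_{n}.png").astype(int)
    m=((np.abs(a-b).max(2)>40)*255).astype('uint8'); k,l,st,c=cv2.connectedComponentsWithStats(m)
    print(n,[tuple(x) for x in st[1:] if x[4]>25])
E
```

```text
[-0.49591334  0.13136392] [ 0.35506658 -0.0679187 ]
bar shift m [ 9.73597860e-05 -1.21093408e-03  2.34666621e-04]
[-0.0758406  0.1848023]
scene [(np.int32(210), np.int32(0), np.int32(39), np.int32(9), np.int32(186)), (np.int32(432), np.int32(0), np.int32(57), np.int32(44), np.int32(1072)), (np.int32(245), np.int32(11), np.int32(8), np.int32(21), np.int32(93)), (np.int32(277), np.int32(54), np.int32(4), np.int32(12), np.int32(32)), (np.int32(221), np.int32(66), np.int32(23), np.int32(44), np.int32(659)), (np.int32(260), np.int32(103), np.int32(148), np.int32(52), np.int32(2183)), (np.int32(236), np.int32(123), np.int32(30), np.int32(33), np.int32(625)), (np.int32(250), np.int32(123), np.int32(13), np.int32(5), np.int32(41)), (np.int32(131), np.int32(131), np.int32(43), np.int32(25), np.int32(270)), (np.int32(188), np.int32(144), np.int32(62), np.int32(27), np.int32(922)), (np.int32(29), np.int32(150), np.int32(102), np.int32(160), np.int32(6797)), (np.int32(136), np.int32(151), np.int32(56), np.int32(30), np.int32(783)), (np.int32(127), np.int32(174), np.int32(9), np.int32(8), np.int3
[... 880 characters left out ...]
32(173), np.int32(9137)), (np.int32(170), np.int32(296), np.int32(193), np.int32(37), np.int32(4541)), (np.int32(414), np.int32(309), np.int32(63), np.int32(29), np.int32(1189)), (np.int32(0), np.int32(333), np.int32(107), np.int32(67), np.int32(4659)), (np.int32(373), np.int32(361), np.int32(43), np.int32(39), np.int32(700)), (np.int32(419), np.int32(371), np.int32(5), np.int32(9), np.int32(36)), (np.int32(307), np.int32(373), np.int32(17), np.int32(14), np.int32(112)), (np.int32(347), np.int32(385), np.int32(15), np.int32(15), np.int32(172)), (np.int32(363), np.int32(385), np.int32(12), np.int32(15), np.int32(112)), (np.int32(259), np.int32(386), np.int32(45), np.int32(14), np.int32(251))]
```

```bash
python3 - <<'E'
from h import *
for n in("scene","top"):
  for f in(f"pics/{n}0.png",f"pics/end_{n}.png"):
    h=cv2.cvtColor(cv2.imread(f),cv2.COLOR_BGR2HSV); o=[]
    for nm,lo,hi in(("red",(172,140,40),(180,255,255)),("orange",(5,140,60),(14,255,255))):
        x0,y0,x1,y1=(140,200,195,310) if n=="scene" else(420,165,485,275)
        m=cv2.inRange(h,lo,hi)[y0:y1,x0:x1]; M=cv2.moments(m,True); o.append((nm,int(M["m00"]),round(M["m10"]/max(M["m00"],1)+x0,1),round(M["m01"]/max(M["m00"],1)+y0,1)))
    print(f,o)
E
```

```text
pics/scene0.png [('red', 0, 140.0, 200.0), ('orange', 647, 175.6, 248.9)]
pics/end_scene.png [('red', 0, 140.0, 200.0), ('orange', 514, 177.0, 246.9)]
pics/top0.png [('red', 0, 420.0, 165.0), ('orange', 529, 439.3, 227.9)]
pics/end_top.png [('red', 1, 454.0, 194.0), ('orange', 466, 438.6, 228.8)]
```

```bash
python3 - <<'E'
from h import *
for n,b in(("scene",(140,245,195,310)),("top",(435,168,485,205))):
  for f in(f"pics/{n}0.png",f"pics/end_{n}.png"):
    im=cv2.imread(f).astype(int); x0,y0,x1,y1=b; c=im[y0:y1,x0:x1]
    m=((c[...,2]>2.6*c[...,1])&(c[...,2]>2.6*c[...,0])).astype('uint8'); M=cv2.moments(m,True); print(f,int(M["m00"]),M["m10"]/max(1,M["m00"])+x0,M["m01"]/max(1,M["m00"])+y0)
for n,b in(("scene",(160,205,192,265)),("top",(424,200,455,268))):
  for f in(f"pics/{n}0.png",f"pics/end_{n}.png"):
    im=cv2.imread(f).astype(int); x0,y0,x1,y1=b; c=im[y0:y1,x0:x1]
    m=((c[...,2]>1.6*c[...,1])&(c[...,2]>2*c[...,0])).astype('uint8'); print("brush",f,m.sum(),cv2.boundingRect(m))
E
```

```text
pics/scene0.png 182 164.6098901098901 270.2967032967033
pics/end_scene.png 267 165.67790262172284 272.3558052434457
pics/top0.png 406 456.42857142857144 186.85714285714286
pics/end_top.png 404 456.46287128712873 186.87871287128712
brush pics/scene0.png 35 (0, 18, 25, 42)
brush pics/end_scene.png 41 (0, 8, 23, 52)
brush pics/top0.png 490 (5, 9, 22, 55)
brush pics/end_top.png 478 (5, 9, 22, 56)
```

Bottle and brush are unmoved in the top view. Dial, balls and seating all check out, and the robot is clear, so I'm handing in.

```bash
python3 -c "
from cell import ctrl,observe
print(observe()['contact_force'],ctrl.hand_in())"
```

```text
the job is handed in; nothing more can be done
[0.00146195 0.09193761 0.3936354 ] None
```

I handed the job in at about 37 s: the dial is at its widest stop, all four balls are in the bowl, and the dispenser is back down in its tray (its handle within about 1 mm of its starting position). The bottle and hairbrush hadn't moved, but I didn't check the other bystanders one by one. The fingertips turned out to be about 35 mm higher than the reported position, so the first push missed the tab, and finding that out pressed the fingers on the bare table with 55 N.

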